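# Drive the stuck hinge pin out with a drift punch

## Task

Take the red-handled drift punch from its wooden block, feel for the hole in the top of the clamped hinge barrel with its tip, and drive the stuck brass pin down until it is right out of the barrel's underside and stands in the copper catch cup. Never lean on the hinge or its stand with more than 40 N, and leave everything else on the table alone. Then put the punch back upright in its block, fully home, and let go.

Things in the scene. Friction and masses are not known exactly. Their poses are not given: they have to be found in the camera images.
- stand: Fixed wooden clamp stand, origin on the table under the ring's axis, z up. Base x -50 to 85, y +-45, 18 mm high; post x 54-80, top 114 mm; screw to x 108. The post holds a grey ring, 57 mm wide, top 116 mm, in which a hinge barrel is screwed off-centre: dark steel, upright, 28 mm wide, 97 to 125 mm above the table, flat top, straight 10 mm through bore, no chamfer. A copper cup hangs below it.
- ring_axis (a point): Point on the ring's axis at the height of the barrel's flat top, 125 mm up. The barrel is not centred in the ring: the true bore axis is vertical but lies 4.5 to 6.5 mm from this point, in any direction, different each time and not measured; it stays put under load. The flat top reaches 14 mm from the true bore axis.
- pin (a joint): How far the brass pin (9.4 mm wide, fills the bore, 36 mm long, head at the bottom) is driven down, m, 0 to 0.036 (hard stop). At 0 its top is 3 mm below the barrel's top; starts at 0 to 0.005. Stuck: moves only under about 10 N, 12 N at 30 mm/s, evenly, and stays where left. Its top leaves the barrel's underside at 0.025; out means over 0.027.
- block: Fixed light wooden tool block, 70 x 70 x 60 mm, origin at the centre of its underside, sides along its x and y. A vertical 14 mm through hole in the middle of its top, with a 2 mm chamfer, holds the punch.
- block_hole (a point): Centre of the hole's mouth in the block's top face, 60 mm above the table.
- punch: Loose drift punch, 116 mm long, about 120 g, upright in the block, turned up to 9 degrees from it. Origin at its tip, z up towards the handle. Steel shank 6.5 mm wide from z 0 to 50 mm, flat tip; collar 26 mm wide, z 50 to 54, rests on the block's top; red square handle 14 x 14 mm (flats across its x and y), z 54 to 116, to grip by opposite flats.
- punch_tip (a point): Centre of the flat tip of the punch's shank; 10 mm above the table when the punch is home in the block.
- samovar: Bystander: fixed steel samovar, 350 mm tall, 225 mm wide (290 mm over handles), at the table's right side. Origin under its centre.
- teapot: Bystander: loose blue ceramic teapot, 120 mm tall, on an orange silicone trivet at the left. Origin under its centre.
- cup: Bystander: loose amber glass in a steel holder, 95 mm tall, 76 mm wide, far side of the table. Origin under its centre.
- jam_jar: Bystander: loose glass jam jar with red lid, 95 mm tall, 68 mm wide, far side of the table. Origin under its centre.
- sugar_bowl: Bystander: loose white sugar bowl, 50 mm tall, 90 mm wide, near the robot. Origin under its centre.
- hammer: Bystander: loose hammer lying at the right, near the robot.
Mind the look-alikes: they are no part of the job. Of the things like the punch, leave any that is white; of the rest the smaller one is meant. Of the things that look like the stand, the smaller one is meant.

How it is judged:
On the way, in this order (a step that is already met when the one before it is completed fails the run):
1. the punch has been drawn out of its block (height (world z) of punch_tip above 0.07 m), for 0.1 s.
2. the punch's tip is inside the barrel's bore, at least 2.5 mm below its rim (horizontal distance between punch_tip and ring_axis below 0.0095 m and z of punch_tip in the frame of stand below 0.1225 m and angle between punch's own z axis and vertical below 0.15 rad), for 0.1 s.
3. the pin has been driven over 27 mm with the punch's tip in the bore (value of joint pin above 0.027 m and horizontal distance between punch_tip and ring_axis below 0.0095 m and z of punch_tip in the frame of stand below 0.1 m), for 0.1 s.
At the end, for the whole second after the job is handed in: The pin stands driven down by more than 27 mm (out of the barrel's underside); the punch is back upright (within 0.1 rad) in the block's hole with its collar on the block (tip within 2.5 mm of its home height and 9 mm of the hole's axis), released and at rest (value of joint pin above 0.027 m and horizontal distance between punch_tip and block_hole below 0.009 m and height (world z) of punch_tip below 0.0125 m and angle between punch's own z axis and vertical below 0.1 rad and linear speed of punch below 0.02 m/s); the robot touches nothing.
It fails at once if the punch presses on the hinge, pin or stand with more than 40 N (contact force between punch and stand above 40 N).
It fails at once if the arm or gripper presses on the hinge or stand with more than 40 N (contact force between any of the arm, the fingers and stand above 40 N).
It fails at once if a bystander is moved (more than 30 mm; hammer 40 mm) (distance of any of teapot, cup, sugar_bowl, jam_jar from where it was at the start of the episode above 0.03 m or distance of hammer from where it was at the start of the episode above 0.04 m).
It fails at once if the teapot, cup, jar or bowl is tipped over (angle between any of teapot, cup, sugar_bowl, jam_jar's own z axis and vertical above 0.5 rad).
It fails at once if the samovar is struck (contact force between any of the arm, the fingers, punch and samovar above 10 N).
It also fails if it takes over 61 s, if anything falls off the work surface, if the arm or the gripper's body presses on something with over 40 N, if the wrist force passes 120 N, or if a joint passes its speed limit or range.

## Robot

A 6-joint arm with a two-finger parallel gripper is mounted at the origin on the work surface. World frame = base frame: x ahead of the robot, y to its left, z up, the work surface at z = 0. Lengths are in m, angles in rad, forces in N, time in s.
With the tool pointing down it reaches from about 0.425 to 0.925 m from the base axis. Payload 12.5 kg.
Tool frame: the origin (TCP) lies between the finger pads; the fingertips stand 19 mm ahead of it and the grasp point (between the pads) is the TCP; x points along the fingers, z is the direction in which the jaws open and shut, and the axes are right-handed (so a half turn about x gives the same grasp; the last joint's range is limited). The gripper opens to 85 mm and grips with 20 to 120 N. Pads are 22 mm wide; open, the fingers measure 114 mm over their backs; the gripper's body (76 mm by 85 mm) begins 54 mm behind the grasp point. The pads swing forward as they close: fully open they stand 13 mm farther back than shut.
Start: joints at [1.022, 0.491, 1.559, -0, 1.092, -0.106], TCP at [0.268, 0.565, 0.25] pointing down, gripper open.
Joint ranges: [-3.1, 3.1], [-0.84, 2.19], [0.05, 2.79], [-1.13, 4.28], [0.06, 2.93], [-2.69, 2.69]. Speed limits (rad/s): [2.22, 2.22, 2.79, 3.14, 3.14, 3.14].

## Interface

Orientations are given as a unit quaternion [x, y, z, w].
In Python, from plant import manip, jaws, kinematics, sense, imaging, ticket gives the robot as it stands. Calls block until the motion is done:
- manip.goto(position, orientation): joint-space move of the TCP to a pose.
- manip.servo_line(position, feed=0.15, rot=None, force_limit=None): straight line of the TCP; rot=None keeps the orientation; feed is the mean speed in m/s. With force_limit (N) it stops when the force on the tool has changed by that much, and returns True; else False.
- manip.move_joints(angles): joint-space move.
- jaws.command_gripper(opening, newtons=None): finger opening in m; newtons is the grip in N (None keeps the last); returns when the fingers have stopped.
- manip.dwell(seconds).
- kinematics.solve_ik(position, orientation): joint angles nearest the present ones, or None.
- sense(): the state.
- imaging.snapshot(name): name is "side" or "top"; returns a dict with "pixels" (480x640x3 uint8, red, green, blue), "fov_y" (degrees; the focal length in pixels is half the picture's height over the tangent of half this angle, whatever the lens; pixels are square), "cx", "cy" (the principal point, pixels), "distortion" ([k1, k2, p1, p2, k3] as OpenCV has them; the pictures are not rectified), "extrinsics" (4x4, takes a point from camera to world coordinates). Camera axes: x right, y down, z forward; pixel columns grow to the right and rows downward; lengths in m; the calibration is good to about 2 mm. A picture is of the moment at which its call begins. There is no depth.
A pose or a line that the arm cannot do raises manip.IKError and nothing moves.
- ticket.job_done(): hands the job in, once; it reports no verdict.
The state is a dict: "time_s": time; "joint_positions": joint angles; "qvel": joint speeds; "joint_efforts": joint torques, N m; "position": TCP position; "eef_rot": TCP orientation; "force": force on the tool from outside, world axes, zero at the start; "torque": the same for the moment, N m; "width": finger opening in m.
Only numpy, scipy, OpenCV 4.12 (cv2) and the standard library are available. Lean on these libraries where they do the work, as an engineer would, in place of code of your own. Each camera call takes 0.05 s, during which the arm holds its last target. There are 200 camera calls.

## Working session

There is one attempt and no reset: what is moved stays moved. The work goes in short steps, each a Python script; the robot and the scene stay as the last script left them, time stands still between calls to the robot, and variables do not carry over. Pictures are saved under pics/ and viewed, about 8 in all and at most 12, crops included, and the job is handed in when it is done.

```bash
ls; mkdir -p pics
python3 - <<'E'
from plant import manip, jaws, kinematics, sense, imaging, ticket
import cv2, numpy as np, pickle
for n in ("side","top"):
    s=imaging.snapshot(n); pickle.dump(s,open(f"pics/{n}0.pkl","wb"))
    cv2.imwrite(f"pics/{n}0.png",s["pixels"][:,:,::-1])
    print(n,s["fov_y"],s["cx"],s["cy"],s["distortion"],np.round(s["extrinsics"],3).tolist())
print(sense())
E
```

```text
pics
side 57.00900898801155 319.85898560635104 240.57248141166144 [0.01446629 0.         0.         0.         0.        ] [[0.87, -0.379, 0.314, 0.242], [-0.492, -0.675, 0.549, -0.656], [0.003, -0.633, -0.774, 0.861], [0.0, 0.0, 0.0, 1.0]]
top 54.08372526282116 319.19461115635517 241.88574409247573 [-0.05677015  0.          0.          0.          0.        ] [[-0.024, -0.993, 0.114, 0.404], [-1.0, 0.026, 0.017, -0.131], [-0.02, -0.113, -0.993, 1.507], [0.0, 0.0, 0.0, 1.0]]
{'time_s': 0.1, 'joint_positions': array([ 1.02239759e+00,  4.91504394e-01,  1.55941383e+00, -9.08810442e-07,
        1.09174178e+00, -1.05582091e-01]), 'qvel': array([ 0.00175484, -0.00110895, -0.0007242 , -0.00049553, -0.0001695 ,
        0.00185174]), 'joint_efforts': array([ 2.70291537e-03, -6.19453812e+01, -2.62019402e+01, -1.49183197e-04,
        3.02140848e-03, -8.08840696e-05]), 'position': array([0.26766812, 0.5645599 , 0.24977428]), 'eef_rot': array([-0.37816   ,  0.59793458,  0.3778255 ,  0.59725802]), 'force': array([-0.26634371,  0.08283468, -0.53940036]), 'torque': array([0.00627363, 0.00245664, 0.0073265 ]), 'width': 0.08543137913590779}
```

View pics/side0.png

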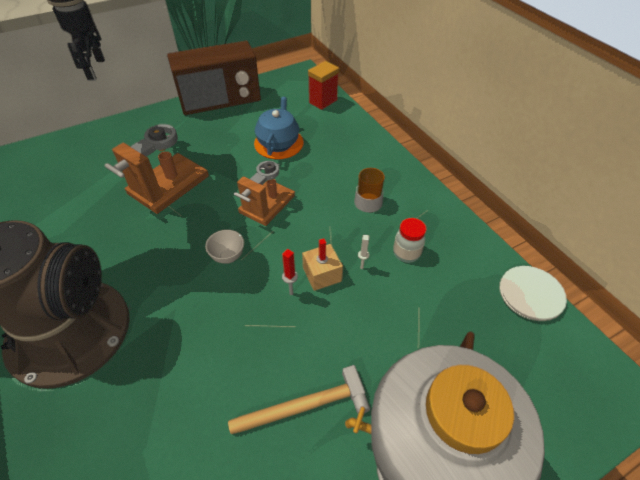

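View pics/top0.png

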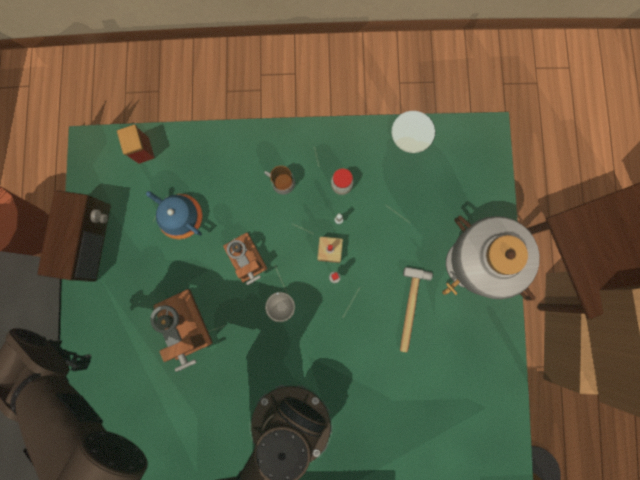

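Side view: the punch-like things are red in the block (322,258), a larger red one standing at (289,270), and a white one at (364,250). The smaller red one, in the block, is the one meant. The stands are a small one at (265,195) and a large one at (158,165), so the small one is meant. Next I'll confirm both in enlarged crops.

Run:
```python
import cv2, numpy as np
s=cv2.imread("pics/side0.png"); t=cv2.imread("pics/top0.png")
a=cv2.resize(s[145:295,225:385],None,fx=5,fy=5,interpolation=cv2.INTER_CUBIC)[:600]
cv2.imwrite("pics/c_side.png",cv2.resize(s[150:300,225:385],(640,600),interpolation=cv2.INTER_CUBIC))
cv2.imwrite("pics/c_top.png",cv2.resize(t[200:300,215:355],(798,570),interpolation=cv2.INTER_CUBIC))
```

```text
(no output)
```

View pics/c_side.png

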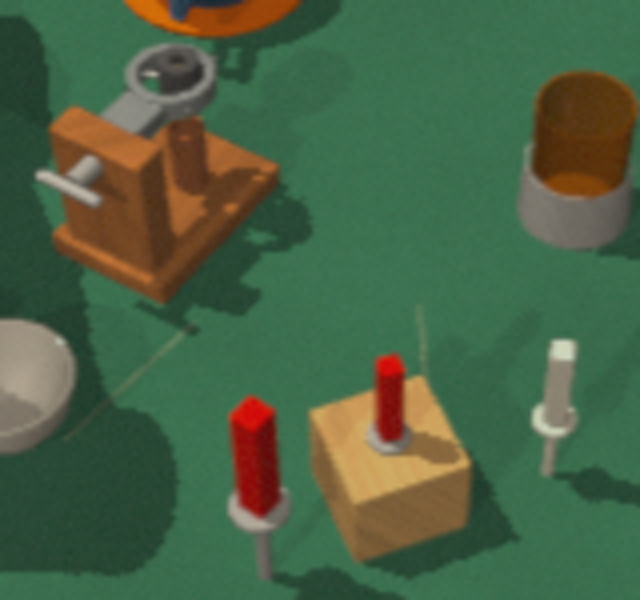

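View pics/c_top.png

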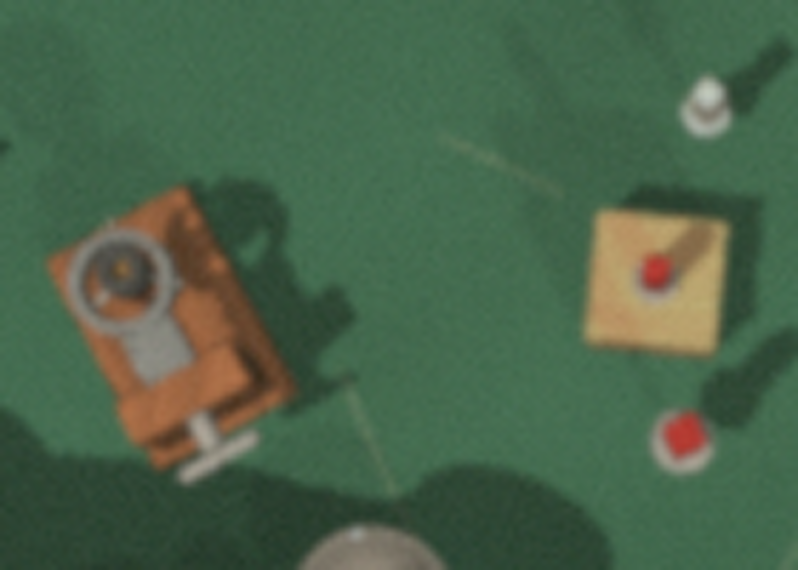

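The crops confirm it: the red punch in the block is the smaller red one, and the small stand's barrel shows its brass pin at top-crop (124,269). Next I'll turn these pixels into positions.

```bash
cat > h.py <<'E'
import numpy as np, cv2, pickle
from scipy.spatial.transform import Rotation as R
def cam(s):
    f=240/np.tan(np.radians(s["fov_y"]/2)); return np.array([[f,0,s["cx"]],[0,f,s["cy"]],[0,0,1]]),np.array(s["distortion"]),np.array(s["extrinsics"])
def plane(s,uv,z):
    K,d,E=cam(s); p=cv2.undistortPoints(np.array(uv,float).reshape(-1,1,2),K,d).reshape(-1,2)
    r=np.c_[p,np.ones(len(p))]@E[:3,:3].T; o=E[:3,3]
    return (o+r*((z-o[2])/r[:,2])[:,None])[:,:2]
def proj(s,P):
    K,d,E=cam(s); W=np.linalg.inv(E)
    return cv2.projectPoints(np.array(P,float).reshape(-1,3),cv2.Rodrigues(W[:3,:3])[0],W[:3,3],K,d)[0].reshape(-1,2)
def quat(a): # tool down, jaws opening along world angle a
    z=np.array([np.cos(a),np.sin(a),0]); x=np.array([0,0,-1.]); return R.from_matrix(np.c_[x,np.cross(z,x),z]).as_quat()
E
python3 - <<'E'
from h import *
S=pickle.load(open("pics/side0.pkl","rb"));T=pickle.load(open("pics/top0.pkl","rb"))
cs=lambda L:(np.array(L,float)+.5)/4-.5+[225,150]
ct=lambda L:(np.array(L,float)+.5)/5.7-.5+[215,200]
np.set_printoptions(precision=4,suppress=True)
for n,s,c,L in (("S",S,cs,[(310,411),(425,376),(470,463),(357,500)]),("T",T,ct,[(598,209),(728,221),(718,353),(585,342)])):
    P=plane(s,c(L),.06); print(n,"block",P.tolist(),"c",P.mean(0),"sides",np.linalg.norm(P-np.roll(P,1,0),axis=1),"ang",np.degrees(np.arctan2(*(P[1]-P[0])[::-1])),np.degrees(np.arctan2(*(P[2]-P[1])[::-1])))
print("handle top S",plane(S,cs([(389,362)]),.126),"T",plane(T,ct([(657,271)]),.126))
print("ring S",plane(S,cs([(171,79),(126,72),(216,77)]),.116),"T",plane(T,ct([(123,281),(68,281),(180,281)]),.116))
print("barrel S",plane(S,cs([(179,66)]),.125),"T",plane(T,ct([(124,267)]),.125))
print("bigred base S",plane(S,cs([(265,578)]),0),"top T .15",plane(T,ct([(685,434)]),.15),"white S",plane(S,cs([(548,474)]),0))
print("stand base corners T z18",plane(T,ct([(50,262),(186,187),(298,393),(155,468)]),.018))
print("post S top",plane(S,cs([(50,125),(80,106),(167,143),(140,163)]),.114))
E
```

```text
S block [[0.5139665210813533, -0.0987999347987224], [0.5843544577032121, -0.1088693626618793], [0.574670549353437, -0.17509317335190366], [0.5074041074730169, -0.1660877825327039]] c [ 0.5451 -0.1372] sides [0.0676 0.0711 0.0669 0.0679] ang -8.141276780064832 -98.31939818359291
T block [[0.5874358344862823, -0.10692052989946951], [0.5789903440540021, -0.17741294776421151], [0.5072827874666688, -0.16989320809341402], [0.5150844713792382, -0.09813727100964878]] c [ 0.5472 -0.1381] sides [0.0729 0.071  0.0721 0.0722] ang -96.83187632140871 174.01345756705544
handle top S [[ 0.5442 -0.1362]] T [[ 0.5459 -0.1378]]
ring S [[0.5426 0.1365]
 [0.5208 0.1562]
 [0.568  0.1244]] T [[0.5489 0.1421]
 [0.5497 0.1712]
 [0.5482 0.1121]]
barrel S [[0.5485 0.1354]] T [[0.5553 0.1398]]
bigred base S [[ 0.4552 -0.1509]] top T .15 [[ 0.4603 -0.1496]] white S [[ 0.6361 -0.1689]]
stand base corners T z18 [[0.5709 0.2027]
 [0.6114 0.1254]
 [0.4939 0.0635]
 [0.454  0.1439]]
post S top [[0.461  0.1368]
 [0.4838 0.1436]
 [0.5167 0.0875]
 [0.4952 0.0798]]
```

Run:
```python
from h import *
o=np.array([.5478,.1417]); b=np.array([.5553,.1398])
th=np.linspace(0,2*np.pi,60); C=np.c_[np.cos(th),np.sin(th)]
out=[]
for n,(x,y) in (("side",(250,155)),("top",(217,232))):
    s=pickle.load(open(f"pics/{n}0.pkl","rb")); im=s["pixels"][:,:,::-1]
    k=12; c=cv2.resize(im[y:y+32,x:x+32],None,fx=k,fy=k,interpolation=cv2.INTER_CUBIC); raw=c.copy()
    for ctr,r,z,col in ((o,.0285,.116,(0,255,255)),(b,.014,.125,(255,0,255))):
        p=(proj(s,np.c_[ctr+r*C,np.full(60,z)])-[x,y]+.5)*k-.5
        cv2.polylines(c,[np.int32(p)],True,col,1)
    out.append(np.vstack([raw,c])[:,:])
im=np.hstack(out); print(im.shape); cv2.imwrite("pics/ov.png",cv2.resize(im,(600,600)) )
```

```text
(768, 768, 3)
```

View pics/ov.png

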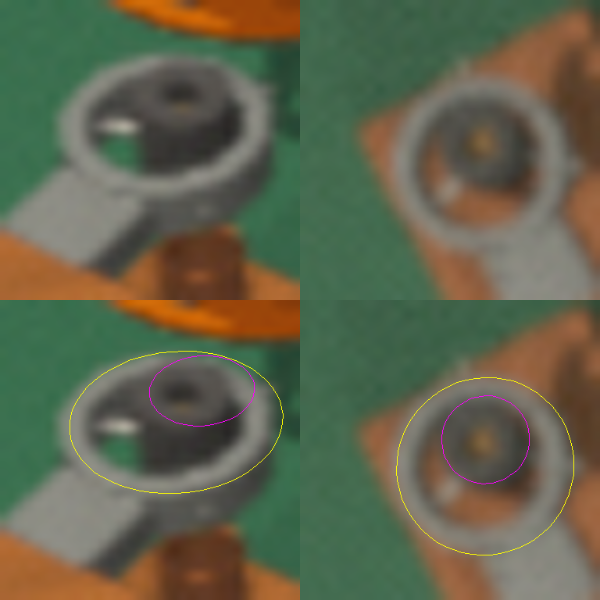

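The ring and barrel fit both views to about 1–3 mm, which matches the calibration. Now I'll grasp the punch, using a jaw axis across the neighbouring punches. Both of those are more than 90 mm away.

Run:
```python
from h import *
from plant import manip, jaws, kinematics, sense, imaging
np.set_printoptions(precision=4,suppress=True)
S=pickle.load(open("pics/side0.pkl","rb"));T=pickle.load(open("pics/top0.pkl","rb"))
g=lambda x,y,a,b:[(x+.5)/9.375-.5+a,(y+.5)/9.375-.5+b]
print("bore S",plane(S,[g(184,103,250,155)],.125),"ring",plane(S,[g(164,126,250,155)],.116))
print("bore T",plane(T,[g(184.5,143,217,232)],.125),"ring",plane(T,[g(182,164,217,232)],.116))
q=quat(np.radians(82.7)); x,y=.5457,-.1374
qs=[quat(np.radians(82.7)),quat(np.radians(82.7-180))]
for c in qs: print(kinematics.solve_ik([x,y,.1],c))
q=min(qs,key=lambda c:abs(kinematics.solve_ik([x,y,.1],c)[5]))
jaws.command_gripper(.05,60)
manip.goto([x,y,.22],q); manip.servo_line([x,y,.10],feed=.15,force_limit=15)
s=sense(); print(s["time_s"],s["position"],s["force"])
jaws.command_gripper(0,120); s=sense(); print(s["time_s"],s["position"],s["force"],s["torque"],s["width"])
np.save("q.npy",q)
```

```text
bore S [[0.549  0.1376]] ring [[0.5441 0.1416]]
bore T [[0.5542 0.1402]] ring [[0.5485 0.1427]]
[-0.364   0.5997  1.8539 -0.      0.6879 -1.8074]
[-0.364   0.5997  1.8539 -0.      0.6879  1.3342]
4.1583 [ 0.5461 -0.1374  0.1007] [ 0.5438 -0.0811 -0.3489]
4.5833 [ 0.5459 -0.1375  0.1009] [-1.0311  0.6078  6.2788] [0.0586 0.2439 0.0553] 0.012060551050813224
```

Run:
```python
from h import *
from plant import manip, jaws, kinematics, sense, imaging
np.set_printoptions(precision=4,suppress=True)
q=np.load("q.npy"); p0=sense()["position"]; np.save("home.npy",p0)
manip.servo_line([p0[0],p0[1],.24],feed=.2)
manip.goto([.5516,.1389,.229],q); manip.dwell(.2)
s=sense(); print(s["time_s"],s["position"],s["force"],s["width"])
I=imaging.snapshot("side"); pickle.dump(I,open("pics/side1.pkl","wb"))
c=I["pixels"][100:210,200:340,::-1]
cv2.imwrite("pics/h1.png",cv2.resize(I["pixels"][125:195,225:315,::-1],None,fx=8,fy=8,interpolation=cv2.INTER_CUBIC))
pr=proj(I,[list(s["position"][:2])+[s["position"][2]-.0908],list(s["position"][:2])+[.125]]); print(pr,(pr-[225,125]+.5)*8-.5)
```

```text
6.7083 [0.5519 0.1377 0.229 ] [ 0.4248  0.3443 -1.5831] 0.01249820240151682
[[269.7613 161.0493]
 [270.2094 165.1333]] [[361.5908 291.8946]
 [365.1755 324.5661]]
```

View pics/h1.png

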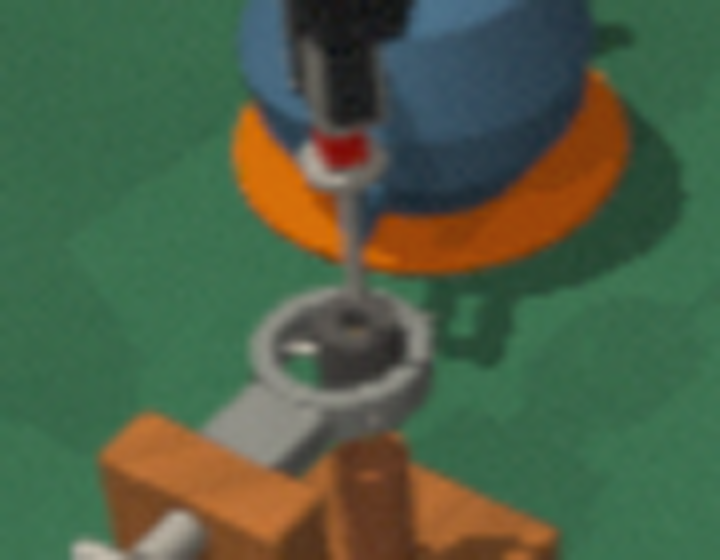

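The tip hangs upright at about (356,297), within about 1 mm of being over the bore at (353,322). Next I'll feel for the hole.

```bash
cat > probe.py <<'E'
from h import *
from plant import manip, sense
np.set_printoptions(precision=4,suppress=True)
def probe(x,y,ztop=.2185,zlow=.2115,F=7):
    manip.servo_line([x,y,ztop],feed=.06)
    hit=manip.servo_line([x,y,zlow],feed=.02,force_limit=F)
    s=sense(); print(round(s["time_s"],2),[round(x,4),round(y,4)],hit,s["position"],s["force"],flush=True)
    return s["position"][2]
E
python3 - <<'E'
from probe import *
c=np.array([.5518,.1393])
pts=[(0,0)]+[(1.8*np.cos(a),1.8*np.sin(a)) for a in np.radians([40,100,160,220,280,340])]
for d in pts:
    if probe(*(c+np.array(d)/1000))<.2134: print("IN"); break
E
```

```text
7.37 [np.float64(0.5518), np.float64(0.1393)] True [0.5521 0.1394 0.2152] [-0.0533  0.2894  5.607 ]
7.9 [np.float64(0.5532), np.float64(0.1405)] True [0.553  0.1406 0.2141] [-0.6015  2.4437 -3.5411]
8.65 [np.float64(0.5515), np.float64(0.1411)] False [0.5515 0.1412 0.2112] [ 0.5001  2.962  -3.6923]
IN
```

Run:
```python
from probe import *
x,y=.5515,.1411
manip.dwell(.2); s=sense(); print(s["force"],s["torque"])
for d in ((0,.0007),(.0004,.0012)):
    manip.servo_line([x+d[0],y+d[1],.2112],feed=.02); manip.dwell(.15); s=sense(); print(s["time_s"],s["position"],s["force"],s["torque"])
hit=manip.servo_line([x+d[0],y+d[1],.203],feed=.015,force_limit=9); s=sense(); print(hit,s["time_s"],s["position"],s["force"],s["torque"],s["width"])
```

```text
[ 1.3302  3.2858 -3.4459] [ 0.6611 -0.2088 -0.0312]
9.25 [0.5514 0.1417 0.2112] [ 0.0517  0.3295 -0.8859] [ 0.0624  0.0041 -0.0414]
9.65 [0.5519 0.1423 0.2112] [ 0.4907 -0.3205 -0.795 ] [0.0537 0.0508 0.0109]
True 10.0583 [0.5521 0.1423 0.2064] [-0.2085 -0.0736  3.3214] [-0.0504  0.1567 -0.0334] 0.012327681502625388
```

The tip is in the bore, centred with lateral force near 0, and resting on the pin. Next I'll drive the pin down gently.

Run:
```python
from probe import *
x,y=.5519,.1423
for z in (.200,.190,.1808):
    hit=manip.servo_line([x,y,z],feed=.015,force_limit=22); s=sense(); print(hit,s["time_s"],s["position"],s["force"],s["torque"],s["width"],flush=True)
    if hit: break
manip.dwell(.2); s=sense(); print(s["position"],s["force"])
```

```text
False 10.6167 [0.5521 0.1423 0.2006] [-1.6515 -0.2186  6.8703] [-0.05    0.2769 -0.0183] 0.012276147840501461
False 11.4333 [0.5521 0.1424 0.1906] [-1.0592 -0.0538  7.8186] [-0.0535  0.2562 -0.0223] 0.012491064102321463
False 12.2 [0.5521 0.1423 0.1814] [-1.2033  0.5098  7.8431] [-0.0613  0.321   0.0049] 0.012540236157930951
[0.5521 0.1424 0.1814] [-0.7813 -0.3452  7.6501]
```

Run:
```python
from probe import *
from plant import imaging
x,y=.5519,.1423; q=np.load("q.npy"); h=np.load("home.npy")
hit=manip.servo_line([x,y,.1785],feed=.012,force_limit=15); s=sense(); print(hit,s["time_s"],s["position"],s["force"])
manip.dwell(.15)
manip.servo_line([x,y,.222],feed=.08)
probe(.5518,.1393)
manip.servo_line([.5518,.1393,.25],feed=.15)
manip.goto([h[0],h[1],.20],q); manip.servo_line([h[0],h[1],.170],feed=.1); manip.dwell(.2)
s=sense(); print(s["time_s"],s["position"],s["force"],s["width"],h)
I=imaging.snapshot("side"); im=I["pixels"][:,:,::-1]
a=cv2.resize(im[145:225,225:305],(480,480),interpolation=cv2.INTER_CUBIC); b=cv2.resize(im[215:295,285:365],(480,480),interpolation=cv2.INTER_CUBIC)
cv2.imwrite("pics/ret.png",cv2.resize(np.hstack([a[:,:390],b[:,:400]]),None,fx=1,fy=1))
```

```text
False 12.7417 [0.5521 0.1423 0.1791] [-1.8831  0.0345  6.8464]
14.11 [0.5518, 0.1393] True [0.5521 0.1393 0.2153] [-0.7494 -0.1888  6.3352]
16.2333 [ 0.5462 -0.1375  0.1706] [-0.8957  0.0335 -1.8486] 0.012378158936310122 [ 0.5459 -0.1375  0.1009]
```

View pics/ret.png

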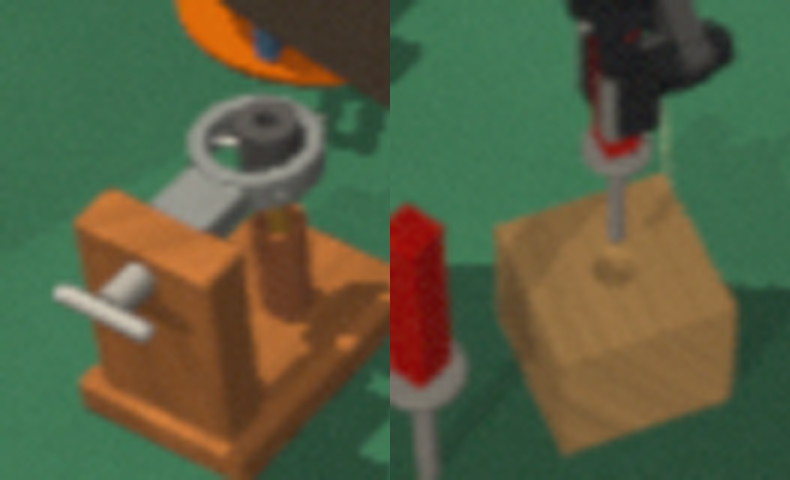

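The rim re-probe gave 0.2153 m against 0.2152 m before, so the punch hasn't slipped and the pin is about 33 mm down. Brass shows in the cup at (280,222). The tip at (615,240) hangs over the block's hole at (613,266), so I'll insert it now.

Run:
```python
from probe import *
from plant import imaging, jaws
h=np.load("home.npy"); h[0]-=.0003
hit=manip.servo_line([h[0],h[1],.112],feed=.06,force_limit=10); s=sense(); print(hit,s["time_s"],s["position"],s["force"])
if not hit:
    hit=manip.servo_line([h[0],h[1],.0985],feed=.02,force_limit=5); s=sense(); print(hit,s["time_s"],s["position"],s["force"])
    if s["position"][2]<.103:
        jaws.command_gripper(.05,20); manip.dwell(.2)
        manip.servo_line([h[0],h[1],.20],feed=.12); manip.dwell(.3)
        s=sense(); print(s["time_s"],s["position"],s["force"],s["width"])
I=imaging.snapshot("side"); im=I["pixels"][:,:,::-1]
cv2.imwrite("pics/fin.png",cv2.resize(im[150:300,225:385],(640,600),interpolation=cv2.INTER_CUBIC))
```

```text
False 17.4 [ 0.5458 -0.1376  0.1123] [ 0.7929 -0.2234 -0.6628]
True 17.9583 [ 0.5456 -0.1375  0.1009] [-1.0532  0.3979  6.3507]
19.8833 [ 0.5456 -0.1375  0.1996] [ 0.5269 -0.057   0.6731] 0.050090449726722434
```

View pics/fin.png

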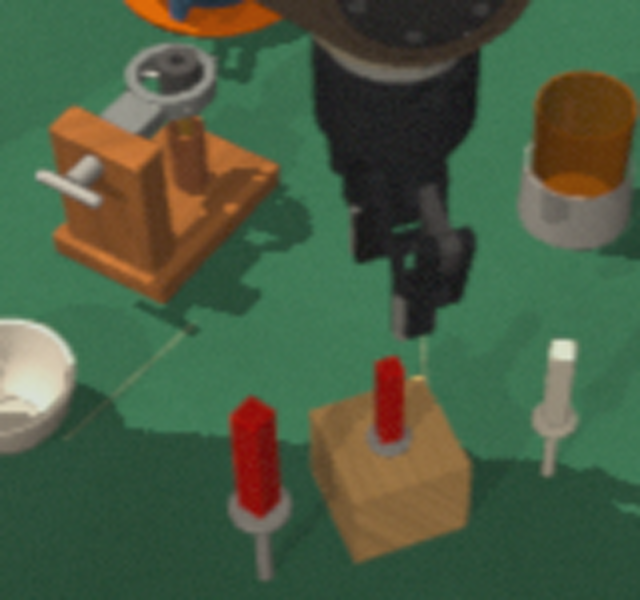

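The punch is upright and home again, with its collar on the block at (389,438), as at the start. The gripper is clear, the pin shows in the cup at (187,125), and the neighbours haven't moved.

```bash
python3 -c "
from plant import ticket; print(ticket.job_done())"
```

```text
the job is handed in; nothing more can be done
None
```

I drove the brass pin out into the catch cup, put the punch back in its block and handed the job in. The clock read about 20 s just before hand-in. No verdict is reported, so these are my own checks:

- **Finding the hole:** I took the smaller red punch and found the bore on the third touch. I then shifted the punch about 1.3 mm until the sideways force was near zero.
- **Driving the pin:** It went down to about 33 mm, worked out from the tool height. The highest wrist force I read was about 8 N upward. Touching the rim again gave 0.2153 m against 0.2152 m before, so the punch had not slipped in the grip, and brass shows in the cup.
- **Putting the punch back:** It seated at the same height as when I gripped it (0.1009 m both times). It stands upright and released in the last picture, with the gripper well clear. The neighbouring objects visible in that crop look unmoved; I did not check the others.

**Disagreements:**
- The two cameras differed by about 5 mm on where the bore was. I settled that by touch.
- The gripper read 12 mm wide on the 14 mm handle throughout. I took that as pad give.
- Two of the search touches read odd forces (−3.5 N vertical, 2–3 N sideways). I put this down to the tip rubbing the bore wall, and it went away once centred.

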